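# Nest the mixing cups and hold the cam lift up

### The job

Nest the mixing cups on the green cam lift: the yellow medium cup into the blue large one that stands in the lift's well, and the orange small one into the yellow. Then, with all three nested, swing the sprung red-handled cam lever up to the cam's highest lift point, where the lever stands straight up, neither short of it nor past it, and finish while still holding it there, so that the painter can take the raised stack. Keep the cups upright and leave the figurines, paper cup, paint jar and clay house where they are.

Things in the scene. Friction and masses are not known exactly. Their poses are not given: they have to be found in the camera images.
- cam_lift: green lift fixture, fixed to the table at a place and yaw that vary. Base plate 140 (x) by 160 (y), 12 thick; on it an upright sleeve (the well), outer radius 46, inner radius 40, top at 85 above the table. Origin: on the table under the well's axis; z up; the lever is on its +y side, and at rest it leans to its -x
- platform_top (a point): centre of the top of the aluminium platform (72 diameter) inside the well, 50 above the table at rest; rises up to 18 as the cam turns. The large cup stands on it. A follower shoe that moves with it stands beside the sleeve on the lift's +y side (48 to 79 from the axis), its top 57 above this point
- lift_lever (a joint): cam lever angle, rad, about the lift's +y axis through cam_pivot. 0 at rest (lever rises 0.32 rad above level towards the lift's -x); highest lift at 1.25, lever straight up; beyond it the platform sinks again; stop at 1.85. Lift = 26.3 mm x (cos(angle - 1.25) - 0.315). A spring returns it to 0 when let go; 4 to 6 N at the handle near the top
- cam_pivot (a point): point on the lever's axis of turning (axis along the lift's y), 65 above the table, in the plane of lever_grip: 115 from the lift's origin along its +y
- lever_grip (a point): middle of the red round handle bar, 120 from cam_pivot: bar 16 in diameter and 66 long along the lift's y (33 each way from this point), parallel to the lever's axis, on the outer side of the 12 mm lever arm; it can be pinched from above across the bar, and turns in the fingers as the lever swings; the point moves with the lever
- cup_large: blue large mixing cup, round, outer diameter 62 at the foot and 68 at the rim, 62 high, wall 3, base 8 thick (inner floor 8 above the underside). Origin: centre of its underside, z up. Starts in the well, on the platform. 0.12 kg
- cup_medium: yellow medium mixing cup, outer diameter 46 at the foot and 52 at the rim, 82 high, wall 3, weighted base 26 thick (inner floor 26 above the underside). Origin: centre of its underside, z up. Nested, it stands on the large cup's floor and its top 28 stand out above the large cup's rim. About 0.1 kg
- cup_small: orange small mixing cup, outer diameter 30 at the foot and 36 at the rim, 84 high, wall 3, weighted base 20 thick. Origin: centre of its underside, z up. Nested, it stands on the medium cup's floor and its top 28 stand out above the medium cup's rim. About 0.06 kg
- figurine_a: white plaster figurine of a drummer, standing, 112 tall, 44 across; origin at the centre of its underside. A bystander: leave alone
- figurine_b: white plaster figurine of a drummer, standing, 112 tall, 44 across; origin at the centre of its underside. A bystander: leave alone
- figurine_c: white plaster figurine of a drummer, standing, 112 tall, 44 across; origin at the centre of its underside. A bystander: leave alone
- paper_cup: white paper cup, empty, 85 high, 72 across the rim; origin at the centre of its underside. A bystander: leave alone
- paint_jar: small paint jar with red label and white cap, 56 across, 70 high; origin at the centre of its underside. A bystander: leave alone
- clay_house: small clay house with red roof, 80 x 80, 90 high; origin at the centre of its underside. A bystander: leave alone
Things that resemble listed ones, but are neither listed nor needed, are in the scene too. Of the things like the cup_large, leave any that is black; of the rest the smaller one is meant. Several things have the shape of the cup_medium; the one meant has the colours described above.

How it is judged:
By the outcome, as a careful person would: the job done as asked, in the order asked, and still so for the second after the job is handed in, while the arm keeps its last pose, push and grip.
It also fails if it takes over 72 s, if anything falls off the work surface, if the arm or the gripper's body presses on something with over 40 N, if the wrist force passes 120 N, or if a joint passes its speed limit or range.

### The arm

A 6-joint arm with a two-finger parallel gripper is mounted at the origin on the work surface. World frame = base frame: x ahead of the robot, y to its left, z up, the work surface at z = 0. Lengths are in mm, angles in degrees, forces in N, time in s.
With the tool pointing down it reaches from about 300 to 850 mm from the base axis. Payload 4.2 kg.
Tool frame: the origin (TCP) lies between the finger pads; the fingertips stand 19 mm ahead of it and the grasp point (between the pads) is the TCP (env.tips_ahead is the distance from the TCP to the fingertips, in mm); z points along the fingers, y is the direction in which the jaws open and shut (so a half turn about z gives the same grasp; the last joint's range is limited). The gripper opens to 91 mm and grips with 3 to 60 N. Pads are 32 mm wide; open, the fingers measure 118 mm over their backs; the gripper's body (76 mm by 178 mm) begins 60 mm behind the grasp point.
Start: joints at [-71.391, 18.312, 89.639, -0, 72.044, -1.146], TCP at [194.358, -541.171, 232.976] pointing down, gripper open.
Joint ranges: [-177.97, 177.97], [-48.28, 115.42], [12.27, 149.76], [-77.06, 257.06], [2.81, 150.46], [-146.56, 146.56]. Speed limits (degrees/s): [147.25, 147.25, 180, 180, 180, 180].

### API

Orientations are given as [roll, pitch, yaw] about the fixed x, y, z axes, in that order (R = Rz(yaw) Ry(pitch) Rx(roll)).
In Python, from workcell import telemetry, viewer, job_done, env gives the robot as it stands. The module is installed in compiled form; this text tells all that it offers.
- The arm moves only by the shell command python3 -m jog 'ROWS' [FORCE]. ROWS is JSON, a list of rows, each a list of 3 entries, a list of its own where there are three numbers: the shift along the tool's x, y, z in cm, then the turn about the tool's z in degrees, then the opening, from 0 (shut) to 1 (fully open). A call has 1 to 10 rows; each row shifts and turns the pose as measured when the row begins, along the tool's axes as they then stand; what a row does not reach is not made up. A row lasts 1/8 s, in which the tool goes at most 62.5 mm and 10.7 degrees, less where a joint would pass 70% of its speed; a pose out of reach is approached as far as the arm can. A call is refused whole if a number of a shift passes 6.25 or a number of a turn 10.7, either way. A call with a gripper value outside its range is refused whole. The fingers move at their own pace and stop on an object; FORCE is the grip in N (left out, the last holds). Time passes only in rows, so rows that do not move let the fingers close. It gives the time, the measured TCP pose, the force and the opening at its end, in the units of the state.
- telemetry.state(): the state, without advancing time (a new reading comes with each control period).
- viewer.grab_frame(name): name is "scene" or "side" or "wrist"; returns a dict with "color" (384x512x3 uint8, red, green, blue), "K" (3x3 intrinsics, pixels), "rvec" (rotation vector, rad) and "tvec" (3), from world to camera coordinates, as OpenCV has them. Camera axes: x right, y down, z forward; pixel columns grow to the right and rows downward; lengths in mm; the calibration is good to about 2 mm. A picture is of the moment at which its call begins. There is no depth.
- job_done(): hands the job in, once; it reports no verdict.
The state is a dict: "time_s": time; "qpos": joint angles; "qvel": joint speeds; "effort": joint torques, N m; "ee_pos": TCP position; "ee_rot": TCP orientation; "force": force on the tool from outside, world axes, zero at the start; "torque": the same for the moment, N m; "gripper_width": finger opening in mm.
Only numpy, scipy, OpenCV 4.12 (cv2) and the standard library are available. Lean on these libraries where they do the work, as an engineer would, in place of code of your own. Each camera call takes 0.05 s, during which the arm holds its last target. There are 200 camera calls.

## Working session

There is one attempt and no reset: what is moved stays moved. The work goes in short steps, Python scripts to look and compute and a shell command to move; the robot and the scene stay as the last step left them, time stands still between calls to the robot, and variables do not carry over. Pictures are saved under pics/ and viewed, about 8 in all and at most 12, crops included, and the job is handed in when it is done.

```bash
mkdir -p pics; cat > h.py <<'E'
import numpy as np, cv2
from workcell import telemetry, viewer, env
def grab(n):
    f=viewer.grab_frame(n); f['R']=cv2.Rodrigues(np.array(f['rvec'],float))[0]; f['t']=np.array(f['tvec'],float).ravel(); f['K']=np.array(f['K'],float); return f
def save(f,fn,s=1.5):
    cv2.imwrite(fn,cv2.resize(f['color'][:,:,::-1],None,fx=s,fy=s,interpolation=cv2.INTER_CUBIC))
def ray(f,u,v):
    d=f['R'].T@np.linalg.solve(f['K'],[u,v,1.]); return -f['R'].T@f['t'],d/np.linalg.norm(d)
def plane(f,u,v,z):
    c,d=ray(f,u,v); return c+d*(z-c[2])/d[2]
def proj(f,p):
    q=f['K']@(f['R']@np.array(p,float)+f['t']); return q[:2]/q[2]
def tri(f,a,g,b):
    c1,d1=ray(f,*a);c2,d2=ray(g,*b)
    s=np.linalg.lstsq(np.c_[d1,-d2],c2-c1,rcond=None)[0]; p,q=c1+s[0]*d1,c2+s[1]*d2
    return (p+q)/2,np.linalg.norm(p-q)
E
python3 - <<'E'
from h import *
import pickle
s=telemetry.state();print(s)
F={n:grab(n) for n in('scene','side')}
pickle.dump(F,open('f0.pkl','wb'))
for n in F: save(F[n],f'pics/{n}0.png'); print(n,-F[n]['R'].T@F[n]['t'])
E
```

```text
{'time_s': 0.0, 'qpos': array([-7.13904123e+01,  1.83499065e+01,  8.97060512e+01, -1.44429287e-03,
        7.20416359e+01, -1.14763772e+00]), 'qvel': array([-0.10817614,  0.04026268,  0.05812793, -0.01133773, -0.08936937,
        0.01800807]), 'effort': array([ 1.29330943e-03, -4.12457943e+01, -2.31977087e+01,  7.28720916e-02,
        4.57716035e-02, -1.66451227e-04]), 'ee_pos': array([ 194.20069608, -540.72337953,  232.14002694]), 'ee_rot': array([-1.79902398e+02, -5.81781150e-04,  1.97576714e+01]), 'force': array([-0.47717163, -0.68118097, -0.44142667]), 'torque': array([ 0.03492532, -0.00945492,  0.00826072]), 'gripper_width': 91.53194960584857}
scene [1176.90311772 -843.72914819  921.22485746]
side [  74.54340129  840.24150083 1163.76883311]
```

View pics/scene0.png

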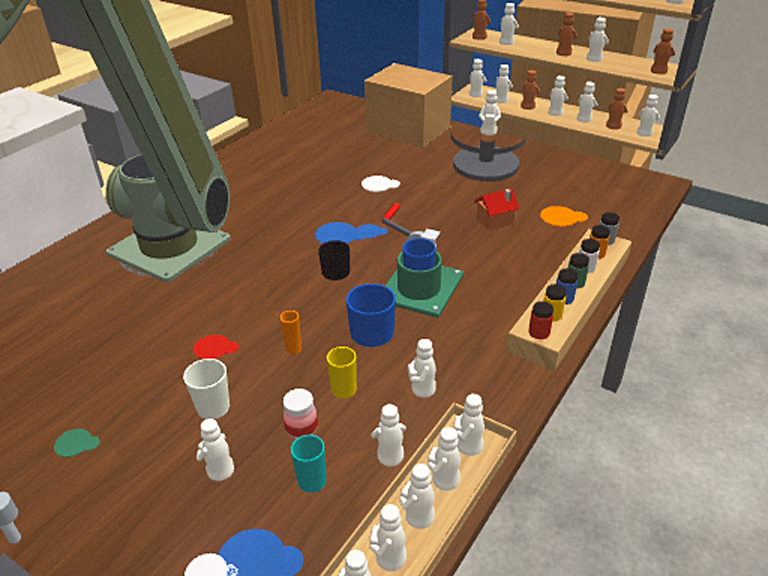

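View pics/side0.png

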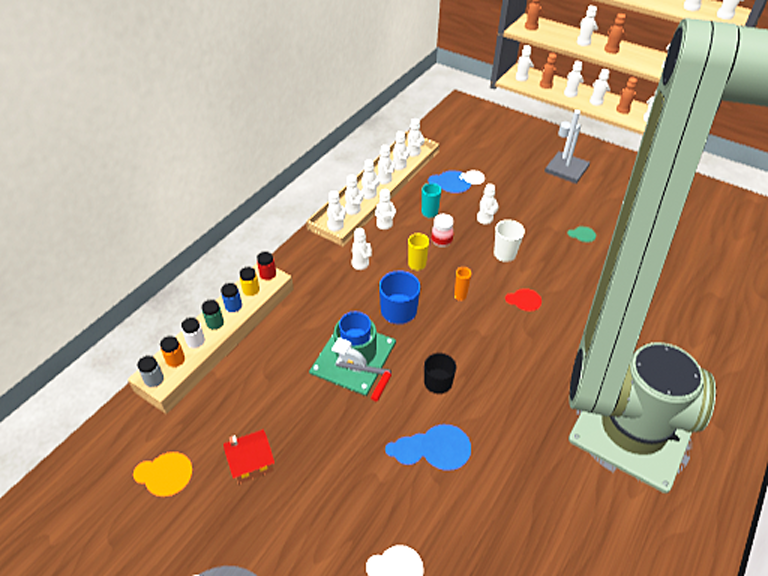

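The scene picture shows the yellow cup at about (342,372), the orange at (291,332), the lift with the blue cup at (418,270) and the red handle at (391,212). In the side picture the same things are at (418,250), (462,283), (355,335) and (381,385), at the 1.5x scale.

```bash
cat > m.py <<'E'
from h import *
HS={'yellow':((22,150,60),(34,255,255)),'orange':((8,150,60),(19,255,255)),'red':((0,170,60),(5,255,255)),'green':((60,60,30),(85,255,200)),'blue':((105,150,40),(125,255,255))}
def blob(f,c,near,r=40):
    hsv=cv2.cvtColor(f['color'],cv2.COLOR_RGB2HSV); m=cv2.inRange(hsv,*map(np.array,HS[c]))
    if c=='red': m|=cv2.inRange(hsv,np.array((174,170,60)),np.array((180,255,255)))
    z=np.zeros_like(m); cv2.circle(z,tuple(int(round(x)) for x in near),int(r),255,-1); m&=z
    n,l,st,ce=cv2.connectedComponentsWithStats(m); i=1+np.argmax(st[1:,4]); return (l==i).astype(np.uint8)
def rect(m):
    p=np.argwhere(m)[:,::-1].astype(np.float32); return cv2.minAreaRect(p),p
E
python3 - <<'E'
from m import *
import pickle
F=pickle.load(open('f0.pkl','rb'));a,b=F['scene'],F['side']
P={'yellow':((342,372),(418,250),30),'orange':((291,332),(462,283),28),'red':((391,212),(381,385),20),'green':((418,275),(355,345),45),'blue':((418,255),(355,325),25)}
for c,(p,q,r) in P.items():
    R=[]
    for f,u in((a,p),(b,q)):
        k=blob(f,c,np.array(u)/1.5,r); rc,pts=rect(k); R.append(rc); print(c,rc,len(pts), 'x',pts[:,0].min(),pts[:,0].max(),'y',pts[:,1].min(),pts[:,1].max())
    print('  tri',tri(a,R[0][0],b,R[1][0]))
# handle ends
def ends(f,u):
    k=blob(f,'red',np.array(u)/1.5,20); _,p=rect(k); c=p.mean(0); w=np.linalg.svd(p-c,full_matrices=False)[2][0]; s=(p-c)@w; return c+w*s.min(),c+w*s.max()
e1,e2=ends(a,(391,212)),ends(b,(381,385)); print(e1,e2)
for i in(0,1):
  for j in(0,1): print(i,j,tri(a,e1[i],b,e2[j]))
E
```

```text
yellow ((227.5, 248.0), (34.0, 19.0), 90.0) 574 x 218.0 237.0 y 231.0 265.0
yellow ((278.5, 167.0), (24.0, 13.0), 90.0) 296 x 272.0 285.0 y 155.0 179.0
  tri (array([ 616.44216523, -155.39042731,   45.9931534 ]), np.float64(0.07119476333784992))
orange ((194.0, 221.0), (56.0, 54.0), -0.0) 2121 x 166.0 222.0 y 194.0 248.0
orange ((308.0000305175781, 189.0), (55.154335021972656, 55.154335021972656), 45.0) 2417 x 280.0 336.0 y 161.0 217.0
  tri (array([ 471.01598236, -118.47827057,   45.67374227]), np.float64(1.3405145803087344))
red ((260.9878234863281, 140.39024353027344), (4.841386795043945, 13.118597030639648), 38.65980911254883) 63 x 255.0 266.0 y 135.0 146.0
red ((253.44813537597656, 257.1933898925781), (5.244943618774414, 20.68838882446289), 29.05460548400879) 111 x 247.0 260.0 y 248.0 267.0
  tri (array([452.57389576, 263.27565515, 106.881317  ]), np.float64(1.4461562832591437))
green ((281.3000183105469, 187.39999389648438), (43.826927185058594, 43.37971878051758), 26.56505012512207) 1221 x 257.0 308.0 y 168.0 211.0
green ((232.75881958007812, 241.61724853515625), (41.022773742
[... 244 characters left out ...]
lue ((236.0, 218.5), (21.0, 20.0), 90.0) 373 x 226.0 246.0 y 208.0 229.0
  tri (array([582.24417392, 166.52718915,  97.22730082]), np.float64(1.4532419989610041))
(array([265.27286, 135.37215], dtype=float32), array([256.61737, 145.39651], dtype=float32)) (array([258.47156, 248.14873], dtype=float32), array([248.40388, 266.22495], dtype=float32))
0 0 (array([459.87480464, 251.82350402, 134.22930378]), np.float64(30.031010084245153))
0 1 (array([447.6839136 , 297.26843207, 107.1444353 ]), np.float64(1.6850740632040762))
1 0 (array([457.6242307 , 228.80524612, 107.57673213]), np.float64(1.8203890081831564))
1 1 (array([445.05607756, 274.61234522,  79.26509479]), np.float64(28.267757548137393))
```

```bash
sed -i "s/'orange':((8,150,60)/'orange':((8,215,120)/" m.py; python3 - <<'E'
from m import *
import pickle
F=pickle.load(open('f0.pkl','rb'));a,b=F['scene'],F['side']
for c,p,q,r in(('yellow',(342,372),(418,250),30),('orange',(291,332),(462,283),25)):
    R=[]
    for f,u in((a,p),(b,q)):
        k=blob(f,c,np.array(u)/1.5,r); rc,pts=rect(k); R.append(pts.mean(0)*0+[(pts[:,0].min()+pts[:,0].max())/2,(pts[:,1].min()+pts[:,1].max())/2]); print(c,len(pts),rc)
    print(tri(a,R[0],b,R[1]))
for n,u in dict(decoy=(371,330),jar=(300,422),teal=(311,482),paper=(212,407),orange=(292,348),yellow=(343,389),figR=(423,388),figM=(390,457),figL=(218,472),black=(335,272)).items():
    print(n,plane(a,u[0]/1.5,u[1]/1.5,0).round())
E
python3 -m jog '[[[0,0,0],0,1]]' 20
```

```text
yellow 574 ((227.5, 248.0), (34.0, 19.0), 90.0)
yellow 296 ((278.5, 167.0), (24.0, 13.0), 90.0)
(array([ 616.44216523, -155.39042731,   45.9931534 ]), np.float64(0.07119476333784992))
orange 304 ((193.9099884033203, 220.8699951171875), (28.849958419799805, 11.7379732131958), 81.8698959350586)
orange 182 ((307.89111328125, 188.589111328125), (9.45285415649414, 21.4928035736084), 5.710592269897461)
(array([ 471.3287784 , -120.00072314,   46.87263621]), np.float64(0.18782138829120107))
decoy [568.   8.   0.]
jar [ 598. -256.    0.]
teal [ 692. -345.    0.]
paper [ 444. -313.    0.]
orange [ 467. -117.    0.]
yellow [ 615. -153.    0.]
figR [737. -73.   0.]
figM [ 771. -236.    0.]
figL [ 553. -410.    0.]
black [391. 127.   0.]
time_s: 0.22
ee_pos: [194.1, -540.6, 231.8]
ee_rot: [-179.9, -0.0, 19.8]
force: [-0.2, 0.6, -0.6]
gripper_width: 91.0
```

```bash
python3 -m jog '[[[4.6,-1.9,0],-10,1],[[4.9,-1.1,0],-10,1],[[5,-0.2,0],-10,1],[[5,0.6,0],-10,1],[[4.8,1.5,0],-10,1],[[4.4,2.3,0],-10,1],[[4,3,0],-10,1]]'
```

```text
time_s: 1.1
ee_pos: [454.2, -295.7, 230.4]
ee_rot: [-179.9, -0.2, 91.6]
force: [0.7, -0.0, 1.0]
gripper_width: 91.4
```

```bash
python3 -m jog '[[[3.5,4,0],1.5,1],[[3.5,4,0],0,1],[[3.5,4,0],0,1],[[3.5,4,0],0,1],[[0,0,0],0,1],[[0,0,0],0,1]]'
python3 - <<'E'
from h import *
import pickle
s=telemetry.state();f=grab('wrist');f['ee']=s['ee_pos'];pickle.dump(f,open('w1.pkl','wb'));save(f,'pics/w1.png');print(s['ee_pos'],s['ee_rot'],-f['R'].T@f['t'])
for p in([616.4,-155.4,82],[471.3,-120,84]): print(proj(f,p)*1.5)
E
```

```text
time_s: 1.85
ee_pos: [618.7, -146.2, 228.5]
ee_rot: [-179.8, -0.2, 90.4]
force: [0.3, 0.4, 0.2]
gripper_width: 91.3
[ 618.72130474 -146.19354096  228.5162315 ] [-1.79779385e+02 -1.63678352e-01  9.04446567e+01] [619.02238598 -62.05215883 379.93002587]
[377.86700972 289.46881523]
[182.60951411 243.2553748 ]
```

View pics/w1.png

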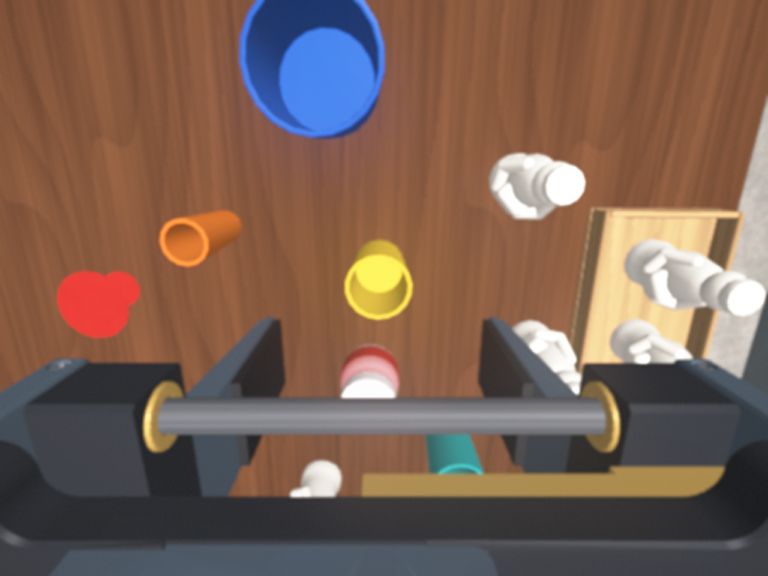

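The wrist picture agrees with the triangulation: yellow rim at about (378,287), orange rim at about (184,241), both within 2 px of what was predicted. I descend on the yellow.

```bash
python3 -m jog '[[[-0.8,-0.2,4],0,1],[[0,0,4],0,1],[[0,0,4],0,1],[[0,0,2],0,1],[[0,0,0],0,1],[[0,0,0],0,1]]'
```

```text
time_s: 2.65
ee_pos: [612.4, -161.4, 88.5]
ee_rot: [180.0, -0.1, 89.8]
force: [0.4, -0.3, -0.3]
gripper_width: 91.4
```

```bash
python3 -m jog '[[[0.7,0.4,0.8],0,1],[[0,0,0.4],0,1],[[0,0,0],0,1],[[0,0,0],0,1]]'
```

```text
time_s: 3.15
ee_pos: [618.1, -154.4, 78.6]
ee_rot: [179.7, 0.0, 89.8]
force: [0.0, 0.2, 1.3]
gripper_width: 91.0
```

```bash
python3 -m jog '[[[0,-0.15,0.25],0,1],[[0,0,0],0,0.55],[[0,0,0],0,0.4],[[0,0,0],0,0.4],[[0,0,0],0,0.4],[[0,0,0],0,0.4],[[0,0,0],0,0.4]]' 20
```

```text
time_s: 4.03
ee_pos: [616.5, -154.5, 76.2]
ee_rot: [179.7, 0.0, 89.8]
force: [0.3, -0.7, -0.2]
gripper_width: 50.2
```

```bash
python3 -m jog '[[[0,0,-3],0,0.4],[[0,0,-4],0,0.4],[[0,0,-4],0,0.4],[[0,0,-4],0,0.4],[[2.5,-0.3,0],0,0.4],[[5,-0.6,0],0,0.4],[[5,-0.6,0],0,0.4],[[5,-0.6,0],0,0.4],[[0,0,0],0,0.4],[[0,0,0],0,0.4]]'
```

```text
time_s: 5.28
ee_pos: [589.2, 30.1, 221.2]
ee_rot: [-179.4, -0.2, 89.8]
force: [-0.1, -0.9, -1.5]
gripper_width: 50.1
```

```bash
python3 -m jog '[[[3,-0.2,0],0,0.4],[[3,-0.2,-0.5],0,0.4],[[0,0,0],0,0.4],[[0,0,0],0,0.4]]'
python3 - <<'E'
from m import *
import pickle
s=telemetry.state();f=grab('wrist');pickle.dump(f,open('w2.pkl','wb'));save(f,'pics/w2.png');print(s['ee_pos'],s['ee_rot'])
for p in([582.2,166.5,112],[452.6,263.3,103]): print(proj(f,p)*1.5)
m=blob(f,'blue',proj(f,[582.2,166.5,112]),90); rc,p=rect(m); print(rc)
E
```

```text
time_s: 5.78
ee_pos: [584.6, 87.5, 223.1]
ee_rot: [-179.1, -0.1, 89.5]
force: [0.1, -0.1, -1.2]
gripper_width: 49.9
[584.59086323  87.52788617 223.12502838] [-1.79117284e+02 -5.20352725e-02  8.95373965e+01]
[377.93780141 171.49818276]
[153.26607873  -0.25279747]
((251.5, 113.0), (74.0, 71.0), 90.0)
```

View pics/w2.png

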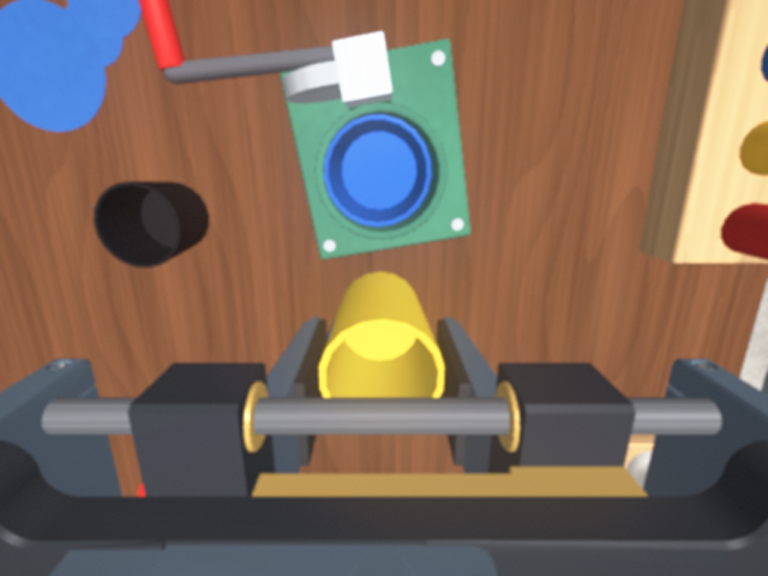

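The wrist view shows the large cup's rim centred at (377,169), 2 px from the prediction, so the well is near (582,167.5). The yellow cup is upright in the jaws.

```bash
python3 -m jog '[[[3,-0.1,0],0,0.4],[[4,-0.1,0],0,0.4],[[1,0,0],0,0.4],[[0,0,0],0,0.4],[[0,0,0],0,0.4]]'
```

```text
time_s: 6.45
ee_pos: [584.3, 162.6, 222.0]
ee_rot: [-179.0, 0.1, 89.1]
force: [0.2, 0.4, -0.8]
gripper_width: 49.8
```

```bash
python3 -m jog '[[[0.5,-0.2,1],0,0.4],[[0,0,1],0,0.4],[[0,0,0.5],0,0.4],[[0,0,0],0,0.4],[[0,0,0],0,0.4]]'
```

```text
time_s: 7.08
ee_pos: [581.6, 165.6, 194.6]
ee_rot: [-179.0, 0.2, 88.9]
force: [-0.0, 0.2, -0.8]
gripper_width: 50.2
```

```bash
python3 -m jog '[[[0.2,0.1,1],0,0.4],[[0,0,1.5],0,0.4],[[0,0,1.5],0,0.4],[[0,0,0.8],0,0.4],[[0,0,0],0,0.4],[[0,0,0],0,0.4]]'
```

```text
time_s: 7.82
ee_pos: [581.5, 167.6, 142.7]
ee_rot: [-178.9, 0.2, 88.9]
force: [0.8, -0.5, -2.1]
gripper_width: 49.9
```

```bash
python3 -m jog '[[[0,0,0.5],0,0.4],[[0,0,0.1],0,0.4],[[0,0,0],0,0.4]]'
```

```text
time_s: 8.2
ee_pos: [582.0, 167.7, 137.3]
ee_rot: [-179.0, 0.2, 88.9]
force: [1.0, 0.1, -0.7]
gripper_width: 50.4
```

```bash
python3 -m jog '[[[0,0,0.2],0,0.4],[[0,0,0],0,0.4]]';python3 -m jog '[[[0,0,0.1],0,0.4],[[0,0,0],0,0.4]]'
```

```text
time_s: 8.45
ee_pos: [582.1, 167.7, 135.4]
ee_rot: [-179.0, 0.2, 88.9]
force: [-0.3, -0.7, -1.1]
gripper_width: 49.9
time_s: 8.7
ee_pos: [582.2, 167.8, 134.6]
ee_rot: [-179.1, 0.1, 88.9]
force: [0.9, -0.7, -0.4]
gripper_width: 49.8
```

```bash
python3 -m jog '[[[0,0,0.05],0,0.5],[[0,0,0],0,0.62],[[0,0,0],0,0.75],[[0,0,0],0,0.8],[[0,0,-0.5],0,0.85],[[0,0,-3],0,0.85],[[0,0,-4],0,0.9],[[0,0,-3],0,1],[[0,0,0],0,1]]'
python3 - <<'E'
from h import *
save(grab('wrist'),'pics/w3.png'); print(telemetry.state()['ee_pos'],proj(grab('wrist'),[582,167.5,140])*1.5)
E
```

```text
time_s: 9.82
ee_pos: [584.2, 168.1, 243.1]
ee_rot: [-179.1, 0.1, 88.9]
force: [-0.7, 0.1, -0.8]
gripper_width: 91.0
[583.33161007 167.80837692 241.4663875 ] [381.07784606 296.2558664 ]
```

View pics/w3.png

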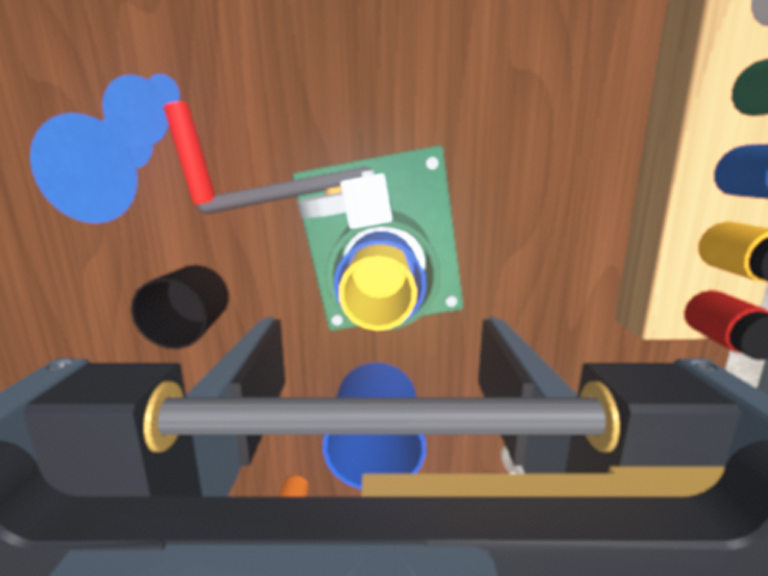

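Yellow is nested, with its rim centred at about (378,291), i.e. near (580,171). Now the orange.

```bash
python3 -m jog '[[[-3,-1,0],-1,1],[[-4.8,-1.9,0],0,1],[[-5,-2,0],0,1],[[-5,-2,0],0,1],[[-5,-2,0],0,1],[[-4,-1.5,0],0,1],[[-1,-0.5,0],0,1],[[0,0,0],0,1],[[0,0,0],0,1]]'
```

```text
time_s: 11.05
ee_pos: [464.1, -115.6, 230.3]
ee_rot: [-177.4, 0.1, 90.1]
force: [0.7, 0.7, 0.2]
gripper_width: 91.1
```

```bash
python3 -m jog '[[[0,5,0],0,1],[[0,-0.8,0],0,1],[[0,-0.8,0],0,1],[[0,-0.8,0],0,1],[[0,-0.8,0],0,1],[[-0.3,-0.8,0],0,1],[[0,0,0],0,1]]'
```

```text
time_s: 11.92
ee_pos: [471.9, -114.3, 229.4]
ee_rot: [-177.3, -0.0, 90.5]
force: [0.3, -0.4, -0.1]
gripper_width: 91.0
```

```bash
python3 -m jog '[[[-0.5,0.4,4],0,1],[[0,0.3,4],0,1],[[0,0,3],0,1],[[0,0,2],0,1],[[0,0,0],0,1],[[0,0,0],0,1]]'
```

```text
time_s: 12.68
ee_pos: [475.8, -121.1, 98.2]
ee_rot: [-177.8, 0.1, 90.3]
force: [0.3, 0.4, 0.6]
gripper_width: 91.4
```

```bash
python3 -m jog '[[[0.2,-0.3,1],0,1],[[0,0,0.8],0,1],[[0,0,0],0,1],[[0,0,0],0,1]]'
```

```text
time_s: 13.18
ee_pos: [473.2, -119.3, 81.1]
ee_rot: [-178.0, 0.2, 90.3]
force: [-0.1, 0.2, 0.4]
gripper_width: 91.3
```

```bash
python3 - <<'E'
from m import *
f=grab('wrist'); print(telemetry.state()['ee_pos'])
m=blob(f,'orange',proj(f,[472,-119,84]),50); rc,p=rect(m); print(rc, p.min(0),p.max(0), proj(f,[472,-119,84]),plane(f,*rc[0],84))
E
```

```text
[ 473.15064695 -119.31089121   81.07838381]Traceback (most recent call last):
  File "<stdin>", line 3, in <module>
  File "m.py", line 7, in blob
    n,l,st,ce=cv2.connectedComponentsWithStats(m); i=1+np.argmax(st[1:,4]); return (l==i).astype(np.uint8)
                                                       ~~~~~~~~~^^^^^^^^^^
    return _wrapfunc(a, 'argmax', axis=axis, out=out, **kwds)
    return bound(*args, **kwds)
ValueError: attempt to get argmax of an empty sequence
```

```bash
python3 -m jog '[[[0,-0.1,0.3],0,1],[[0,0,0],0,0.6],[[0,0,0],0,0.45],[[0,0,0],0,0.25],[[0,0,0],0,0.25],[[0,0,0],0,0.25],[[0,0,0],0,0.25],[[0,0,0],0,0.25]]' 15
```

```text
time_s: 14.22
ee_pos: [472.4, -119.5, 78.3]
ee_rot: [-178.0, 0.2, 90.3]
force: [-0.2, -0.1, -0.6]
gripper_width: 35.2
```

```bash
python3 -m jog '[[[0,0,-3],0,0.25],[[0,0,-4.5],0,0.25],[[0,0,-4.5],0,0.25],[[0,0,-4.5],0,0.25],[[2.5,1,-1.5],0,0.25],[[5,1.9,0],0,0.25],[[5,1.9,0],0,0.25],[[5,1.9,0],0,0.25],[[0,0,0],0,0.25],[[0,0,0],0,0.25]]'
```

```text
time_s: 15.48
ee_pos: [545.6, 60.9, 259.5]
ee_rot: [-177.9, 0.2, 90.2]
force: [-0.2, -0.6, -0.5]
gripper_width: 35.4
```

```bash
python3 -m jog '[[[2,2,0],0,0.25],[[1.8,1.8,0],0,0.25],[[0,0,0],0,0.25],[[0,0,0],0,0.25]]'
python3 - <<'E'
from m import *
s=telemetry.state();f=grab('wrist');save(f,'pics/w4.png');print(s['ee_pos'],s['ee_rot'])
u=proj(f,[580,171,140]);print(u)
m=blob(f,'yellow',u,60); rc,p=rect(m); e=cv2.fitEllipse(cv2.convexHull(p.astype(np.int32))); print(rc,e,len(p)); print(plane(f,*e[0],140),plane(f,*rc[0],140))
E
```

```text
time_s: 15.98
ee_pos: [582.3, 94.2, 257.9]
ee_rot: [-177.7, 0.3, 89.8]
force: [0.2, -0.0, -0.8]
gripper_width: 35.3
[582.29009899  94.16733179 257.87012995] [-177.72687355    0.30223601   89.83868812]
[255.60285633 115.6928196 ]
((256.5, 117.5), (49.0, 49.0), 90.0) ((256.5329895019531, 117.75597381591797), (49.29357147216797, 50.53855895996094), 146.130126953125) 933
[580.89212215 169.08488726 140.        ] [580.86056038 169.3227586  140.        ]
```

View pics/w4.png

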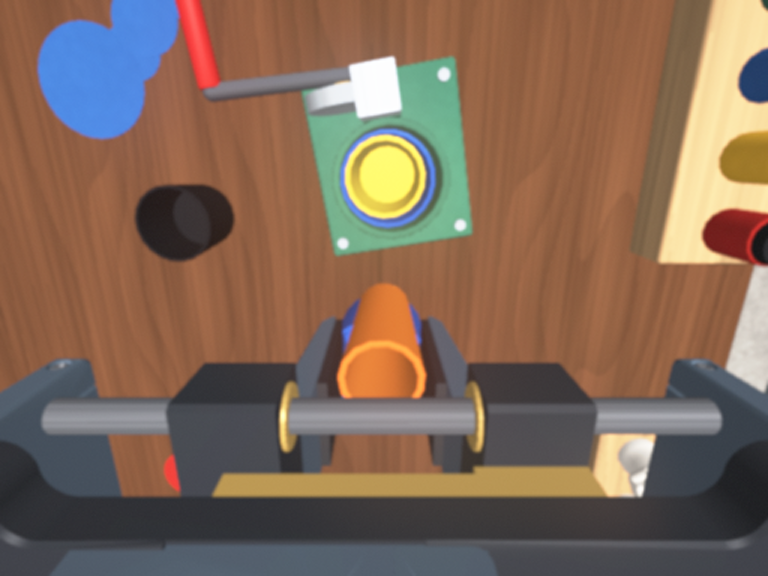

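Yellow's rim is at (581,169), and the orange hangs upright in the jaws.

```bash
python3 -m jog '[[[3,0,0],0,0.25],[[3,0,0],0,0.25],[[1.5,0.1,0.5],0,0.25],[[0,0.1,0.5],0,0.25],[[0,0,0],0,0.25],[[0,0,0],0,0.25]]'
```

```text
time_s: 16.77
ee_pos: [582.4, 164.4, 247.4]
ee_rot: [-177.7, 0.5, 89.5]
force: [0.3, -0.2, -0.9]
gripper_width: 35.2
```

```bash
python3 -m jog '[[[0.4,0.1,1],0,0.25],[[0.1,0.1,1],0,0.25],[[0,0,0],0,0.25],[[0,0,0],0,0.25]]'
```

```text
time_s: 17.27
ee_pos: [583.7, 168.4, 225.5]
ee_rot: [-177.6, 0.5, 89.4]
force: [-0.3, 0.2, -1.6]
gripper_width: 35.4
```

```bash
python3 -m jog '[[[0.1,0.05,1],0,0.25],[[0,0.05,1.5],0,0.25],[[0,0.05,1.5],0,0.25],[[0,0.05,1],0,0.25],[[0,0,0],0,0.25],[[0,0,0],0,0.25]]'
```

```text
time_s: 18.02
ee_pos: [583.4, 168.9, 171.3]
ee_rot: [-177.6, 0.5, 89.4]
force: [1.1, 0.2, -0.9]
gripper_width: 35.0
```

```bash
python3 -m jog '[[[0,0,0.5],0,0.25],[[0,0,0.1],0,0.25],[[0,0,0],0,0.25]]'; python3 -m jog '[[[0,0,0.15],0,0.25],[[0,0,0.0],0,0.25]]'
```

```text
time_s: 18.4
ee_pos: [583.6, 169.0, 165.9]
ee_rot: [-177.7, 0.5, 89.4]
force: [0.1, 0.2, -1.3]
gripper_width: 35.6
time_s: 18.65
ee_pos: [583.7, 169.0, 164.6]
ee_rot: [-177.7, 0.5, 89.4]
force: [-0.6, 0.6, -1.2]
gripper_width: 35.4
```

```bash
python3 -m jog '[[[0,0,0.15],0,0.25],[[0,0,0.05],0,0.25],[[0,0,0.0],0,0.25]]'
```

```text
time_s: 19.02
ee_pos: [583.7, 169.0, 162.5]
ee_rot: [-177.7, 0.5, 89.4]
force: [0.6, 0.7, -1.3]
gripper_width: 34.9
```

```bash
python3 -m jog '[[[0,0,0],0,0.42],[[0,0,0],0,0.5],[[0,0,0],0,0.6],[[0,0,0],0,0.65],[[0,0,-0.5],0,0.7],[[0,0,-3],0,0.8],[[0,0,-4],0,0.9],[[0,0,-3],0,1],[[0,0,0],0,1]]'
python3 - <<'E'
from m import *
f=grab('wrist');save(f,'pics/w5.png');s=telemetry.state();print(s['ee_pos'],s['ee_rot'])
k=blob(f,'red',proj(f,[452.6,263.3,103]),60); _,p=rect(k); c=p.mean(0); w=np.linalg.svd(p-c,full_matrices=False)[2][0]; t=(p-c)@w
e=[c+w*t.min(),c+w*t.max()]; print(e,[plane(f,*x,103) for x in e],plane(f,*rect(k)[0][0],103))
print(proj(f,[582,168.5,168])*1.5)
E
```

```text
time_s: 20.15
ee_pos: [588.2, 170.0, 271.8]
ee_rot: [-177.8, 0.5, 89.4]
force: [0.8, -0.2, -0.6]
gripper_width: 90.9
[587.39729251 169.72987721 270.15308665] [-177.61748098    0.52644853   89.39490913]
[array([131.3107  ,  71.742935], dtype=float32), array([147.77443, 131.33858], dtype=float32)] [array([447.68817636, 293.00458682, 103.        ]), array([457.61077302, 228.22535975, 103.        ])] [452.52567381 261.62703584 103.        ]
[376.9420057 295.9660457]
```

View pics/w5.png

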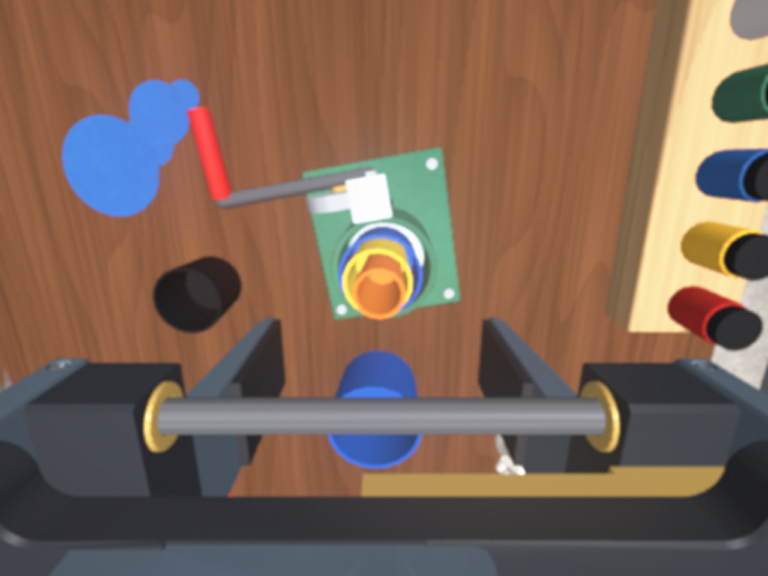

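All three cups are nested: orange rim at about (380,292) inside yellow and blue. The red handle runs from (197,108) to (222,197), with its middle at about (452.6,262) and the lift's yaw about 8.5°. Next is the lever.

```bash
python3 -m jog '[[[0,0,0],-9,1],[[2.9,-3,0],0,1],[[2.9,-3,0],0,1],[[2.9,-3,1],0,1],[[2.9,-3,2],0,1],[[0,0,2],0,1],[[0,0,0],0,1],[[0,0,0],0,1]]'
```

```text
time_s: 21.2
ee_pos: [439.6, 265.8, 213.0]
ee_rot: [-176.4, 0.4, 98.6]
force: [0.3, 0.0, 0.3]
gripper_width: 91.3
```

```bash
python3 -m jog '[[[0,0.9,2],0,1],[[0,0.9,3],0,1],[[0,0,3],0,1],[[0,0,1.5],0,1],[[0,0,0],0,1],[[0,0,0],0,1]]'
```

```text
time_s: 21.95
ee_pos: [458.0, 266.8, 118.1]
ee_rot: [-176.9, 0.3, 98.3]
force: [-0.2, -0.4, -0.8]
gripper_width: 91.5
```

```bash
python3 -m jog '[[[0,-0.5,1],0,1],[[0,0,0.5],0,1],[[0,0,0],0,0.5],[[0,0,0],0,0.3],[[0,0,0],0,0.25]]' 20; python3 -m jog '[[[0,0,0],0,0.05],[[0,0,0],0,0.05],[[0,0,0],0,0.05],[[0,0,0],0,0.05]]' 20
```

```text
time_s: 22.58
ee_pos: [453.0, 266.3, 104.4]
ee_rot: [-177.1, 0.2, 98.3]
force: [-0.4, 0.3, 0.5]
gripper_width: 64.0
time_s: 23.08
ee_pos: [453.2, 266.5, 104.6]
ee_rot: [-177.2, 0.2, 98.3]
force: [0.9, 0.7, -0.0]
gripper_width: 23.9
```

```bash
python3 -m jog '[[[0,0,0],0,0.05],[[0,0,0],0,0.05],[[0,0,0],0,0.05],[[0,0,0],0,0.05]]' 20
```

```text
time_s: 23.58
ee_pos: [450.7, 266.1, 104.5]
ee_rot: [-176.8, 0.2, 98.4]
force: [-0.5, 0.7, -0.0]
gripper_width: 15.7
```

```bash
python3 -m jog '[[[0,0.6,-1.7],0,0.05],[[0,0.85,-1.6],0,0.05],[[0,1.05,-1.45],0,0.05],[[0,0,0],0,0.05]]' 30
```

```text
time_s: 24.08
ee_pos: [471.9, 269.5, 146.0]
ee_rot: [-175.7, 0.3, 98.4]
force: [-1.0, 0.9, -4.2]
gripper_width: 15.4
```

```bash
python3 -m jog '[[[0,1.15,-1.3],0,0.05],[[0,1.35,-1.15],0,0.05],[[0,1.5,-0.9],0,0.05],[[0,0,0],0,0.05]]' 30
```

```text
time_s: 24.58
ee_pos: [498.8, 273.9, 172.2]
ee_rot: [-173.5, 0.4, 98.4]
force: [0.3, -1.0, -4.6]
gripper_width: 15.4
```

```bash
python3 -m jog '[[[0,1.5,-0.9],0,0.05],[[0,1.6,-0.65],0,0.05],[[0,1.1,-0.25],0,0.05],[[0,0,0],0,0.05]]' 30
```

```text
time_s: 25.08
ee_pos: [526.6, 278.3, 186.9]
ee_rot: [-171.4, 0.4, 98.4]
force: [-1.7, -1.0, -5.8]
gripper_width: 15.1
```

```bash
python3 -m jog '[[[0,1.6,-0.6],0,0.05],[[0,1.1,-0.3],0,0.05],[[0,0,0],0,0.05],[[0,0,0],0,0.05]]' 25
python3 - <<'E'
from m import *
import pickle
F={n:grab(n) for n in('scene','side','wrist')};pickle.dump(F,open('f1.pkl','wb'))
a,b=F['scene'],F['side'];s=telemetry.state();print(s['ee_pos'],s['ee_rot'])
for n,f in F.items():
    u=proj(f,[560,280,185]);print(n,u)
A=[cv2.resize(f['color'][max(0,int(v)-90):int(v)+90,max(0,int(u)-90):int(u)+90],(390,390),interpolation=cv2.INTER_CUBIC) for f in(a,b) for u,v in[proj(f,[570,230,130])]]
cv2.imwrite('pics/lev.png',np.hstack(A)[:,:,::-1])
E
```

```text
time_s: 25.58
ee_pos: [546.4, 281.5, 192.5]
ee_rot: [-170.3, 0.5, 98.5]
force: [-3.1, -0.2, 2.9]
gripper_width: 15.3
[546.46411567 281.46004794 192.43508086] [-170.31450183    0.46107936   98.49998211]
scene [292.23711747 126.09472701]
side [219.07735159 228.71055602]
wrist [274.98810216 249.27728783]
```

View pics/lev.png

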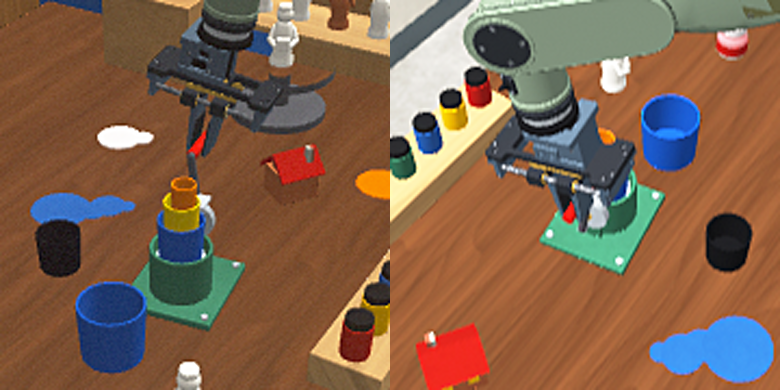

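The picture shows all three cups nested and raised, with the lever nearly upright, leaning a little to -x.

```bash
python3 -m jog '[[[0,1.0,-0.2],0,0.05],[[0,0.8,-0.15],0,0.05],[[0,0,0],0,0.05],[[0,0,0],0,0.05]]' 25
cat > chk.py <<'E'
from m import *
f=grab('scene');g=grab('side');s=telemetry.state();p=s['ee_pos'];print(p,s['ee_rot'],s['force'],s['gripper_width'])
c,sn=np.cos(np.radians(8.5)),np.sin(np.radians(8.5)); X=np.array([c,sn,0]);Y=np.array([-sn,c,0]); O=np.array([581.8,166.5,0])
r=p-O; print('TCP local',r@X,r@Y,p[2], 'via grip-start x:',(p-np.array([450.7,266.1,0]))@X-113.9)
t=np.radians(s['ee_rot'][0]+180); print('tilt',np.degrees(t))
# visible red pixels of handle: intersect with horizontal plane z=185, in lift coords
for n,h in(('scene',f),('side',g)):
    m=blob(h,'red',proj(h,O+115*Y+[0,0,185]),18);q=np.argwhere(m)[:,::-1]
    L=np.array([plane(h,u,v,185)-O for u,v in q]); lx,ly=L@X,L@Y
    print(n,len(q),'x',lx.min(),lx.mean(),lx.max(),'y',ly.min(),ly.max())
save({'color':f['color'][60:190,220:350]},'pics/chk_%d.png'%(s['time_s']*100),4)
E
python3 chk.py
```

```text
time_s: 26.22
ee_pos: [560.6, 283.6, 194.1]
ee_rot: [-169.7, 0.5, 98.5]
force: [-3.4, -0.6, 2.7]
gripper_width: 15.0
[560.50818383 283.69240536 194.13477554] [-169.70977625    0.46662523   98.5175799 ] [-4.25999325 -0.41328086  2.91625095] 15.62561160103955
TCP local -3.7358035319819773 119.0522787728424 194.13477553859326 via grip-start x: -2.697641193743948
tilt 10.290223747635281
scene 45 x -14.833194632294013 -7.57407473432819 2.5982514959288734 y 86.06065853961776 154.9045894145344
side 38 x -11.669551214573092 -1.9356376825186414 5.382812228056731 y 117.01213447687918 147.4270515029637
```

```bash
python3 -m jog '[[[0,0.6,-0.05],0,0.05],[[0,0,0],0,0.05],[[0,0,0],0,0.05]]' 25; python3 chk.py; ls pics
```

```text
time_s: 26.7
ee_pos: [564.7, 284.3, 194.1]
ee_rot: [-169.5, 0.5, 98.5]
force: [-4.9, -0.1, 2.0]
gripper_width: 15.3
[564.69128743 284.30106726 194.13686982] [-169.45105433    0.470928     98.52678212] [-5.17031655 -0.815764    3.24918773] 15.291484496562392
TCP local 0.4913182473998034 119.03595297163965 194.13686982165453 via grip-start x: 1.5294805856378275
tilt 10.548945670019208
scene 47 x -11.430972043849435 -3.831000058508928 7.603697989134398 y 81.68386239591884 156.14962525642747
side 37 x -7.431308878849536 2.1749614256644496 9.687641675767944 y 119.47436034944825 146.79207571724587
chk_2632.png
chk_2680.png
lev.png
scene0.png
side0.png
w1.png
w2.png
w3.png
w4.png
w5.png
```

```bash
python3 - <<'E'
from m import *
import pickle
F=pickle.load(open('f0.pkl','rb'))
c,sn=np.cos(np.radians(8.5)),np.sin(np.radians(8.5)); X=np.array([c,sn,0]);Y=np.array([-sn,c,0]); O=np.array([581.8,166.5,0])
for n,h in F.items():
    m=blob(h,'red',proj(h,O-113.9*X+115*Y+[0,0,103]),18);q=np.argwhere(m)[:,::-1]
    L=np.array([plane(h,u,v,102.7)-O for u,v in q]); lx,ly=L@X,L@Y
    print(n,len(q),'x',lx.min(),lx.mean(),lx.max(),'mid',(lx.min()+lx.max())/2+113.9,'y',ly.min(),ly.max())
    for x in(-3,0,3): print(x,proj(h,O+x*X+82*Y+[0,0,185]))
# predicted image of upright lever arm in the crop (4x, offset 220,60)
f=F['scene']
for z in(65,125,185): print((proj(f,O+76*Y+[0,0,z])-[220,60])*4)
# reference green plate + sleeve check: sleeve top ring
E
```

```text
scene 63 x -125.41394905143116 -115.8433271572078 -105.89755066860322 mid -1.7557498600171755 y 87.06255597855596 156.80041955244016
-3 [288.82002979 131.25646269]
0 [289.72869582 131.45269356]
3 [290.63864286 131.64920107]
side 111 x -121.03392191664484 -112.97706161535791 -104.9340324314878 mid 0.9160228259336805 y 76.64768702504495 146.69838156342206
-3 [223.95413267 220.21008567]
0 [223.04833039 219.86527544]
3 [222.14375191 219.52093106]
[272.0461302  418.69829919]
[273.99035008 355.75347816]
[276.03657543 289.50619325]
```

View pics/chk_2680.png

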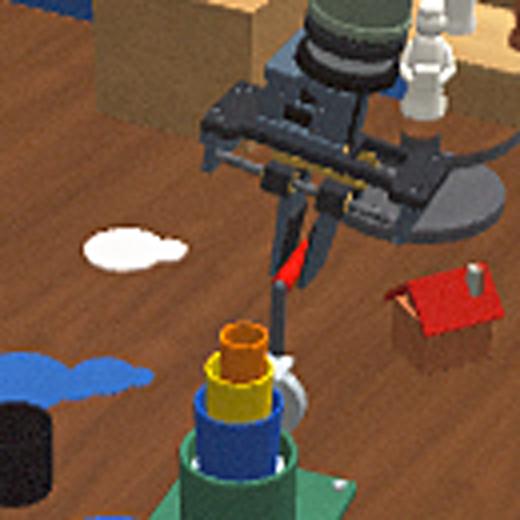

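The crop shows the lever arm vertical from (278,350) to (280,290), as predicted for an upright lever, and the stack nested and raised. With the at-rest bias removed, the bar is within about 0.2 mm of above the pivot in both views, and it is holding steadily.

```bash
python3 - <<'E'
from workcell import telemetry, job_done
s=telemetry.state();print(s['time_s'],s['ee_pos'],s['gripper_width']); job_done()
s=telemetry.state();print(s['time_s'],s['ee_pos'],s['gripper_width'])
E
```

```text
26.8 [564.69128743 284.30106726 194.13686982] 15.291484496562392
the job is handed in; nothing more can be done
the job is handed in; nothing more can be done
```

I nested the yellow cup into the blue one in the well and the orange into the yellow. I then pinched the red handle, swung the lever up to upright and handed the job in at 26.8 s, still holding it with the grip set to 25 N.

- **Cups:** the last picture shows all three nested, upright and raised. The figurines, paper cup, paint jar and clay house were never touched, though I did not measure them again at the end.
- **Lever angle:** measured against its rest position, the bar is within about 0.2 mm of directly above the pivot in the scene and side views, roughly 0.1° from upright. The arm's own position reading puts it 0 to 1.2 mm short, at most about 0.6°. Camera calibration is good to about 2 mm, or 1°.
- **Imperfect:**
  - The tool ended tilted about 10.5°, built up over the moves and the lever swing.
  - The bar sits about 9 mm ahead of the grasp point, still between the pads.
  - The tool force was about 6 N and the pose was steady just before hand-in. I could not read the state afterwards.

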